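Swap two reagent bottles onto their own mats

TASK

The two reagent bottles at this microscope bench stand on each other's mats. Swap them, so that the red-capped bottle stands upright wholly on the red mat and the blue-capped bottle upright wholly on the blue mat. Keep the bottles upright, set them down rather than drop them, and leave the yellow-capped bottle, the orange slide box and the white mug where they are.

Things in the scene. Friction and masses are not known exactly. Their poses are not given: they have to be found in the camera images.
- red_bottle_center (a point): Round screw-cap bottle standing upright, 110 mm tall: straight body 50 mm in diameter up to 74 mm from its foot, sloping shoulder, then a round cap 38 mm in diameter and 22 mm high, from 88 to 110 mm above the foot. About 0.13 to 0.25 kg. Can be gripped by the cap or the body. This point is on its axis, 55 mm above the foot; z points up the bottle. Amber glass with a white label band and a RED cap. Starts on the blue mat.
- blue_bottle_center (a point): Round screw-cap bottle standing upright, 110 mm tall: straight body 50 mm in diameter up to 74 mm from its foot, sloping shoulder, then a round cap 38 mm in diameter and 22 mm high, from 88 to 110 mm above the foot. About 0.13 to 0.25 kg. Can be gripped by the cap or the body. This point is on its axis, 55 mm above the foot; z points up the bottle. White body with a paper label band and a BLUE cap. Starts on the red mat.
- red_mat: Flat round mat, red all over, 100 mm in diameter, 4 mm thick, fixed to the bench. Origin at the centre of its underside, on the bench. At the start the blue-capped bottle stands on it.
- blue_mat: Flat round mat, blue all over, 100 mm in diameter, 4 mm thick, fixed to the bench. Origin at the centre of its underside, on the bench. At the start the red-capped bottle stands on it.
- spare_bottle_center (a point): Bystander: a bottle of the same shape and size, green glass with a YELLOW cap, standing on the bare bench beyond the mats. This point is on its axis, 55 mm above its foot; z points up. Leave it alone.
- slide_box: Bystander: closed orange slide box, 162 x 92 x 30 mm (along its x, y, z), lying loose on the bench to one side. Origin at the centre of its underside. Leave it alone.
- mug: Bystander: straight white mug, 70 mm in diameter, 90 mm tall, with a handle that reaches 72 mm from the axis along its +y, standing loose on the bench to the other side. Origin at the centre of its underside, z up. Leave it alone.
Mind the look-alikes: they are no part of the job. Of the things that look like the part that bears blue_bottle_center, the largest one is meant.

How it is judged:
At the end, for the whole second after the job is handed in: Each bottle stands upright (within 0.1 rad), at rest and released, wholly on the mat of its cap's colour: its axis within 25 mm of the mat's centre, its foot on the mat (height right within 5 mm) (horizontal distance between red_bottle_center and red_mat below 0.025 m and height (world z) of red_bottle_center between 0.054 and 0.064 m and angle between each of red_bottle_center, blue_bottle_center's own z axis and vertical below 0.1 rad and linear speed of each of red_bottle, blue_bottle below 0.02 m/s and horizontal distance between blue_bottle_center and blue_mat below 0.025 m and height (world z) of blue_bottle_center between 0.054 and 0.064 m); the robot touches nothing.
It fails at once if the red- or blue-capped bottle tips over (leans more than 30 degrees) (angle between any of red_bottle_center, blue_bottle_center's own z axis and vertical above 0.52 rad).
It fails at once if the red- or blue-capped bottle is dropped or thrown (moves faster than 0.6 m/s with no finger on it, as after a fall of 18 mm) ((linear speed of red_bottle above 0.6 m/s and contact force between the fingers and red_bottle below 0.1 N) or (linear speed of blue_bottle above 0.6 m/s and contact force between the fingers and blue_bottle below 0.1 N)).
It fails at once if the yellow-capped bottle is moved more than 30 mm or knocked over (distance of spare_bottle_center from where it was at the start of the episode above 0.03 m or angle between spare_bottle_center's own z axis and vertical above 0.4 rad).
It fails at once if the orange slide box is moved more than 30 mm (distance of slide_box from where it was at the start of the episode above 0.03 m).
It fails at once if the white mug is moved more than 30 mm or knocked over (distance of mug from where it was at the start of the episode above 0.03 m or angle between mug's own z axis and vertical above 0.4 rad).
It also fails if it takes over 67 s, if anything falls off the work surface, if the arm or the gripper's body presses on something with over 40 N, if the wrist force passes 120 N, or if a joint passes its speed limit or range.

ROBOT

A 7-joint arm with a two-finger parallel gripper is mounted at the origin on the work surface. World frame = base frame: x ahead of the robot, y to its left, z up, the work surface at z = 0. Lengths are in m, angles in rad, forces in N, time in s.
With the tool pointing down it reaches from about 0.4 to 0.85 m from the base axis. Payload 10.4 kg.
Tool frame: the origin (TCP) lies at the centre of the arm's flange, where the gripper is bolted on; the fingertips stand 182 mm ahead of it and the grasp point (between the pads) lies 164 mm ahead of it (r.hold_point_z is the distance from the TCP to the grasp point, in m); z points along the fingers, y is the direction in which the jaws open and shut (so a half turn about z gives the same grasp; the last joint's range is limited). The gripper opens to 87 mm and grips with 3 to 60 N. Pads are 19 mm wide; open, the fingers measure 117 mm over their backs; the gripper's body (75 mm by 190 mm) begins 51 mm behind the grasp point.
Start: joints at [1.096, 0.332, -0.065, 1.46, 0.022, 1.35, -0.088], TCP at [0.273, -0.562, 0.405] pointing down, gripper open.
Joint ranges: [-2.6, 2.6], [-0.5, 2.12], [-1.47, 1.34], [0.16, 2.42], [-1.27, 4.41], [0.06, 2.06], [-2.6, 2.6]. Speed limits (rad/s): [2.22, 2.22, 2.79, 2.79, 3.14, 3.14, 3.14].

INTERFACE

Orientations are given as a unit quaternion [x, y, z, w].
In Python, from bench import r, cams, job gives the robot as it stands.
- The arm moves only by the tool carry_out, never from a script. Its argument "rows" is a list of rows, each an object with "jaw": the finger opening in m, from 0 to 0.087; "delta_pos": the shift along the tool's x, y, z in m, a list of three; "yaw": the turn about the tool's z in degrees. A call has 1 to 10 rows; each row shifts and turns the commanded pose from where the row before left it, along the tool's axes as they then stand; what a row does not reach is not made up. A row lasts 1/10 s, in which the tool goes at most 50 mm and 8.59 degrees, less where a joint would pass 70% of its speed; a pose out of reach is approached as far as the arm can. A call is refused whole if a number of a shift passes 0.05 or a number of a turn 8.59, either way. A call with a gripper value outside its range is refused whole. The fingers move at their own pace and stop on an object; "grip_force" is the grip in N (left out, the last holds). Time passes only in rows, so rows that do not move let the fingers close. It gives the time, the measured TCP pose, the force and the opening at its end, in the units of the state.
- r.read_state(): the state, without advancing time (a new reading comes with each control period).
- cams.camera(name): name is "scene" or "top" or "wrist"; returns a dict with "img" (480x640x3 uint8, blue, green, red), "mtx" (3x3 intrinsics, pixels), "k1" (the pictures are not rectified: a ray, as slopes to the right and down, at radius r is drawn at 1 + k1 r^2 times it, then the intrinsics apply), "R" (3x3) and "t" (3): a world point X has camera coordinates R X + t. Camera axes: x right, y down, z forward; pixel columns grow to the right and rows downward; lengths in m; the calibration is good to about 2 mm. A picture is of the moment at which its call begins. There is no depth.
- job.close_job(): hands the job in, once; it reports no verdict.
Trained networks look in the newest picture that a camera, given by its name, has taken for a name from the list of things; names that differ only in an ending like _2 or _b are one class to them, and where a whole thing is asked for, a point or a joint stands for the part that bears it (a point fixed in the world has none). Each returns a list of dicts, best first, with "confidence" (0 to 1); they miss things now and then, are a little off and sometimes report something else, mostly with a low value. They report only what shows in the picture. A call takes as long as a camera call. They do not tell look-alikes from the thing itself.
- cams.boxes_of(camera, query): "rect" ([centre column, centre row, width, height] as shares, 0 to 1, of the picture: columns of its width, rows of its height, round what is visible of it).
- cams.outline_of(camera, query): "pixels" (480x640 bool, what is visible of it) and "rect" ([centre column, centre row, width, height] as shares, 0 to 1, of the picture: columns of its width, rows of its height, round what is visible of it).
The state is a dict: "time": time; "joint_positions": joint angles; "joint_vel": joint speeds; "joint_torque": joint torques, N m; "ee_pos": TCP position; "eef_rot": TCP orientation; "ft_force": force on the tool from outside, world axes, zero at the start; "torque": the same for the moment, N m; "width": finger opening in m.
Only numpy, scipy, OpenCV 4.12 (cv2) and the standard library are available. Lean on these libraries where they do the work, as an engineer would, in place of code of your own. Each camera call takes 0.05 s, during which the arm holds its last target.

## Working session

There is one attempt and no reset: what is moved stays moved. The work goes in short steps, Python scripts to look and compute and a tool call to move; the robot and the scene stay as the last step left them, time stands still between calls to the robot, and variables do not carry over. Pictures are saved under pics/ and viewed, and the job is handed in when it is done.

Besides the shell and the picture viewer there is one more tool, called after "Request:" as a command line: name --argument value ..., lists and objects as JSON in quotes. carry_out: Moves the arm, as the interface text tells. Its arguments: {"type":"object","properties":{"rows":{"type":"array"},"grip_force":{"type":"number"}},"required":["rows"]}

```bash
ls; mkdir -p pics; python3 - <<'E'
from bench import r,cams,job
import cv2
print(r.read_state(), r.hold_point_z)
for n in ("scene","top","wrist"):
    c=cams.camera(n); cv2.imwrite(f"pics/{n}0.png",c["img"]); print(n,c["mtx"],c["k1"],c["R"],c["t"])
E
```

```text
pics
{'time': 0.0, 'joint_positions': array([ 1.09638975,  0.33286391, -0.06468191,  1.46096207,  0.02161961,
        1.34990065, -0.08850376]), 'joint_vel': array([-0.00023223,  0.0012307 , -0.00089788,  0.0005021 , -0.00026184,
        0.00085063,  0.00053158]), 'joint_torque': array([ 2.12912455e-03, -6.23259330e+01,  2.58013560e-02, -3.89882755e+01,
       -6.12504291e-02,  4.01040958e-02,  1.63337154e-04]), 'ee_pos': array([ 0.27280396, -0.56216871,  0.40394878]), 'eef_rot': array([ 9.74591381e-01,  2.23989114e-01, -2.05964370e-04, -6.88883305e-04]), 'ft_force': array([-0.19900317,  0.83491135, -0.36633338]), 'torque': array([-0.03928513,  0.00485912,  0.01195428]), 'width': 0.08685904552818942} 0.1635
scene [[575.73898748   0.         317.22894443]
 [  0.         575.73898748 239.79108966]
 [  0.           0.           1.        ]] -0.019096074396816532 [[ 0.53315373  0.84578213 -0.01999241]
 [ 0.48910143 -0.32742344 -0.80843904]
 [-0.69030928  0.42124397 -0.58824027]] [-0.29391001 -0.19173377  2.01190999]
top [[559.94248585   0.         316.851092  ]
 [  0.         559.94248585 240.52541671]
 [  0.           0.           1.        ]] 0.0329853513919505 [[ 0.02005834 -0.99978699 -0.00486245]
 [-0.99575706 -0.01954015 -0.08992253]
 [ 0.08980837  0.00664551 -0.99593689]] [-0.00168295  0.57043963  1.57947666]
wrist [[341.1657393    0.         316.40511701]
 [  0.         341.1657393  237.61645455]
 [  0.           0.           1.        ]] 0.011805568513220283 [[ 0.43688331 -0.89951484 -0.00245627]
 [-0.87090866 -0.42366969  0.24904235]
 [-0.22505794 -0.10666325 -0.96848948]] [-0.62410414 -0.03072275  0.39092101]
```

View pics/scene0.png

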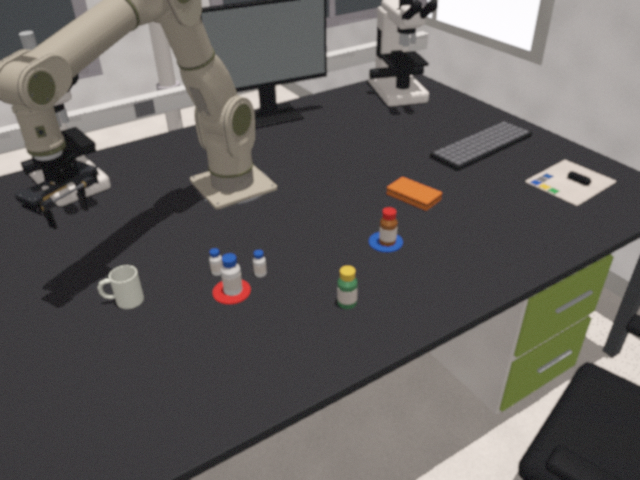

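View pics/top0.png

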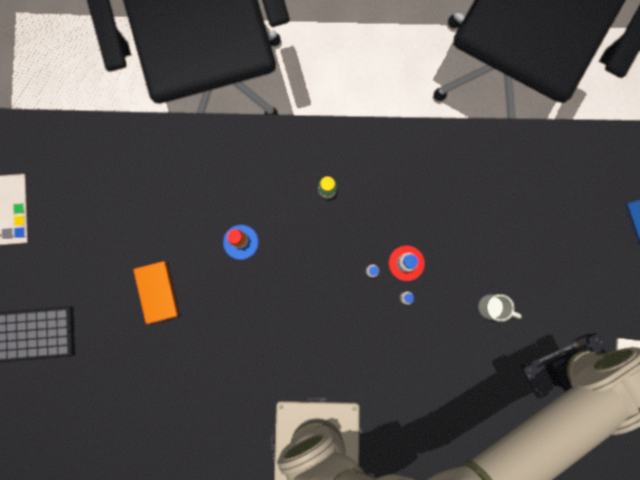

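View pics/wrist0.png

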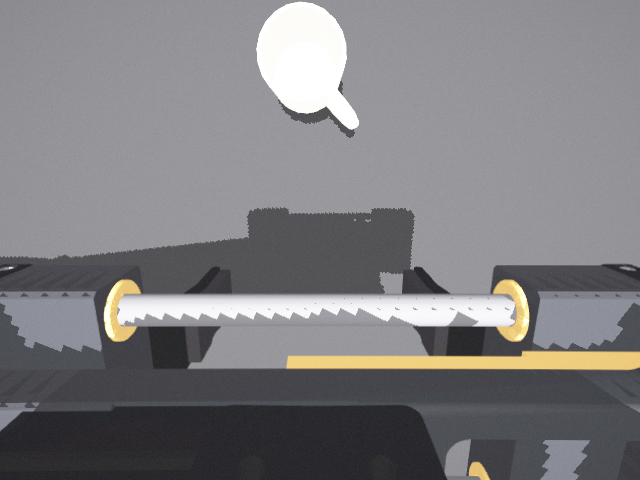

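The top view shows the red cap at (236,237) on the blue mat (240,242) and the large blue cap at (409,262) on the red mat (407,263). Two small blue-capped look-alikes stand at (373,271) and (407,298). The yellow cap is at (328,184), the box at (155,292) and the mug at (497,307). Next I'll measure.

```bash
cat > h.py <<'E'
import numpy as np, cv2
from bench import r,cams,job
def und(c,uv):
    K=c["mtx"]; d=np.array([c["k1"],0,0,0.])
    p=cv2.undistortPoints(np.array(uv,float).reshape(-1,1,2),K,d).reshape(-1,2)
    return p
def ray(c,uv):
    p=und(c,uv)[0]; o=-c["R"].T@c["t"]; d=c["R"].T@np.array([p[0],p[1],1.]); return o,d/np.linalg.norm(d)
def onz(c,uv,z):
    o,d=ray(c,uv); return o+d*(z-o[2])/d[2]
def tri(*cu):
    A=np.zeros((3,3));b=np.zeros(3); L=[ray(c,u) for c,u in cu]
    for o,d in L:
        P=np.eye(3)-np.outer(d,d);A+=P;b+=P@o
    X=np.linalg.solve(A,b); res=[np.linalg.norm((np.eye(3)-np.outer(d,d))@(X-o)) for o,d in L]
    return X,res
def proj(c,X):
    p=c["R"]@np.asarray(X,float)+c["t"]; x=p[:2]/p[2]; x=x*(1+c["k1"]*(x@x)); return c["mtx"][:2,:2]@x+c["mtx"][:2,2]
E
python3 - <<'E'
from h import *
import cv2
C={n:cams.camera(n) for n in("scene","top")}
qs=["red_bottle_center","blue_bottle_center","red_mat","blue_mat","spare_bottle_center","slide_box","mug"]
for n in C:
  for q in qs:
    for o in cams.outline_of(n,q):
      m=o["pixels"]; ys,xs=np.nonzero(m)
      x,y,w,h=np.array(o["rect"])*[640,480,640,480]
      print(n,q,round(o["confidence"],2),"c",xs.mean().round(1),ys.mean().round(1),"rect",[round(v,1) for v in(x,y,w,h)],m.sum())
# colour caps/mats
for n,c in C.items():
  hsv=cv2.cvtColor(c["img"],cv2.COLOR_BGR2HSV)
  for nm,lo,hi in(("red",0,6),("red2",172,180),("blue",100,125),("yel",22,34)):
    m=((hsv[...,0]>=lo)&(hsv[...,0]<=hi)&(hsv[...,1]>150)&(hsv[...,2]>90)).astype(np.uint8)
    k,l,s,ce=cv2.connectedComponentsWithStats(m)
    for i in range(1,k):
      if s[i,4]>15: print(n,nm,ce[i].round(1),s[i])
E
```

```text
scene red_bottle_center 0.7 c 388.5 227.1 rect [np.float64(387.4), np.float64(225.2), np.float64(20.0), np.float64(35.9)] 553
scene blue_bottle_center 0.7 c 214.9 261.6 rect [np.float64(218.5), np.float64(263.7), np.float64(12.8), np.float64(28.2)] 234
scene blue_bottle_center 0.55 c 231.0 274.6 rect [np.float64(230.5), np.float64(275.2), np.float64(21.6), np.float64(46.8)] 701
scene blue_bottle_center 0.5 c 259.3 263.3 rect [np.float64(261.2), np.float64(264.2), np.float64(14.6), np.float64(28.2)] 284
scene red_mat 0.73 c 230.6 293.6 rect [np.float64(231.9), np.float64(292.2), np.float64(40.6), np.float64(22.4)] 482
scene blue_mat 0.75 c 383.6 243.5 rect [np.float64(386.5), np.float64(242.2), np.float64(33.6), np.float64(19.5)] 326
scene blue_mat 0.26 c 388.3 227.0 rect [np.float64(385.3), np.float64(224.4), np.float64(19.6), np.float64(35.5)] 586
scene spare_bottle_center 0.17 c 230.9 293.5 rect [np.float64(232.1), np.float64(291.4), np.float64(40.9), np.float64(26.4)] 473
scene slide_box 0.59 c 414.3 192.8 rect [np.float64(414.5), np.float64(194.3), np.float64(53.5), np.float64(28
[... 1491 characters left out ...]
9] [210 249   9   7  53]
scene blue [258.1 253.2] [254 250   9   8  58]
scene blue [229.  259.6] [223 253  13  14 147]
scene yel [347.1 272.9] [340 266  15  15 167]
top red [235.2 236.8] [229 230  13  15 142]
top red [405.4 263.3] [388 245  37  36 662]
top red2 [230.1 234.9] [228 230   8  13  19]
top red2 [417.1 259.7] [413 253   7  15  20]
top blue [635.  214.7] [627 200  13  39 280]
top blue [242.6 244.2] [223 225  35  35 573]
top blue [ 18.6 232.5] [ 15 229   8   8  62]
top blue [409.9 261.2] [404 256  12  12 114]
top blue [373.6 270.2] [370 267   8   7  41]
top blue [409.3 297.9] [405 295   9   7  53]
top yel [327.1 183.3] [320 176  15  16 188]
top yel [ 18.6 220. ] [ 14 216  10   9  86]
```

```bash
python3 - <<'E'
from h import *
C={n:cams.camera(n) for n in("scene","top")}
s,t=C["scene"],C["top"]
print("redcap",tri((s,(388.9,213.3)),(t,(235.6,236.8))))
print("bluecap",tri((s,(229,259.7)),(t,(409.7,261.5))))
print("small1",tri((s,(258.1,253.2)),(t,(373.6,270.2))))
print("small2",tri((s,(214.1,251.9)),(t,(409.2,298))))
print("yel",tri((s,(347.1,272.9)),(t,(327.3,183.4))))
def hullc(c,hr):
  hsv=cv2.cvtColor(c["img"],cv2.COLOR_BGR2HSV)
  m=np.zeros(hsv.shape[:2],np.uint8)
  for lo,hi in hr: m|=((hsv[...,0]>=lo)&(hsv[...,0]<=hi)&(hsv[...,1]>120)&(hsv[...,2]>70)).astype(np.uint8)
  k,l,st,ce=cv2.connectedComponentsWithStats(m)
  return l,st,ce
from scipy.optimize import least_squares
for nm,hr,pt,ps in(("redmat",[(0,6),(172,180)],(406,262),(231,292)),("bluemat",[(100,125)],(240,242),(386,242))):
  cs=[]
  for c,p in((t,pt),(s,ps)):
    l,st,ce=hullc(c,hr)
    i=min((i for i in range(1,len(st)) if st[i,4]>200),key=lambda i:abs(st[i,0]+st[i,2]/2-p[0])+abs(st[i,1]+st[i,3]/2-p[1]))
    ys,xs=np.nonzero(l==i); h=cv2.convexHull(np.stack([xs,ys],1).astype(np.int32))
    e=cv2.fitEllipse(h); print(nm,st[i],e, "z.004:",onz(c,e[0],.004)); cs.append(e[0])
  print(nm,"tri",tri((t,cs[0]),(s,cs[1])))
  
for nm,p in(("box",(155.5,292)),("mug",(497,307))): print(nm,onz(t,p,.03))
E
```

```text
redcap (array([0.56987172, 0.23199519, 0.10740331]), [np.float64(0.0018693860202868861), np.float64(0.0018693860202869713)])
bluecap (array([ 0.51107574, -0.24321187,  0.10660576]), [np.float64(0.00021345778677001495), np.float64(0.00021345778677008234)])
small1 (array([ 0.48697586, -0.14896008,  0.07252464]), [np.float64(0.00040352040186349846), np.float64(0.0004035204018634351)])
small2 (array([ 0.41276904, -0.24717415,  0.07154555]), [np.float64(0.0009813527704498053), np.float64(0.0009813527704498597)])
yel (array([ 0.72176653, -0.01640491,  0.10326381]), [np.float64(6.933938154853892e-05), np.float64(6.933938154852457e-05)])
redmat [388 245  37  37 763] ((406.2229919433594, 262.8525085449219), (36.463809967041016, 37.201255798339844), 117.56063079833984) z.004: [ 0.51260282 -0.24978922  0.004     ]
redmat [212 280  39  25 520] ((231.06192016601562, 291.0120544433594), (26.169708251953125, 39.3908805847168), 82.04178619384766) z.004: [ 0.51314986 -0.25029382  0.004     ]
redmat tri (array([ 0.51258698, -0.24997442,  0.00343641]), [np.float64(0.00010809221569263475), np.float64(0.00010809221569269005)])
bluemat [223 224  36  36 671] ((240.32586669921875, 241.71365356445312), (35.48040008544922, 36.178531646728516), 60.80837631225586) z.004: [0.56448991 0.2319887  0.004     ]
bluemat [368 232  35  21 348] ((385.40625, 241.3870849609375), (21.254648208618164, 34.97789001464844), 93.27259063720703) z.004: [0.56409526 0.23262885 0.004     ]
bluemat tri (array([0.56453725, 0.23205727, 0.00447331]), [np.float64(0.00016016023032453436), np.float64(0.00016016023032450912)])
box [0.41472545 0.46336533 0.03      ]
mug [ 0.39216468 -0.50092686  0.03      ]
```

Request:
carry_out --rows '[{"jaw": 0.08,"delta_pos": [0,0,0],"yaw": 8.5},{"jaw": 0.08,"delta_pos": [0,0,0],"yaw": 8.5},{"jaw": 0.08,"delta_pos": [0,0,0],"yaw": 8.5},{"jaw": 0.08,"delta_pos": [0.03,-0.04,0],"yaw": 0.4},{"jaw": 0.08,"delta_pos": [0.03,-0.04,0],"yaw": 0},{"jaw": 0.08,"delta_pos": [0.03,-0.04,0],"yaw": 0},{"jaw": 0.08,"delta_pos": [0.03,-0.04,0],"yaw": 0},{"jaw": 0.08,"delta_pos": [0.03,-0.04,0],"yaw": 0},{"jaw": 0.08,"delta_pos": [0.03,-0.04,0],"yaw": 0},{"jaw": 0.08,"delta_pos": [0.03,-0.04,0],"yaw": 0}]' --grip_force 30

```text
time: 2.05
ee_pos: [0.4835, -0.2803, 0.4051]
eef_rot: [1.0, -0.0, 0.0, 0.0]
ft_force: [1.3, -1.4, -1.1]
width: 0.08
```

Request:
carry_out --rows '[{"jaw": 0.08,"delta_pos": [0,0,0],"yaw": 0},{"jaw": 0.08,"delta_pos": [0,0,0],"yaw": 0}]'

```text
time: 2.25
ee_pos: [0.4833, -0.2811, 0.4048]
eef_rot: [1.0, 0.001, 0.0, 0.0]
ft_force: [-0.4, 0.4, 0.0]
width: 0.0801
```

Request:
carry_out --rows '[{"jaw": 0.08,"delta_pos": [0.014,-0.019,0.01],"yaw": 0},{"jaw": 0.08,"delta_pos": [0.014,-0.019,0.01],"yaw": 0},{"jaw": 0.08,"delta_pos": [0,0,0],"yaw": 0}]'

```text
time: 2.55
ee_pos: [0.5112, -0.2427, 0.3834]
eef_rot: [1.0, 0.001, -0.001, -0.001]
ft_force: [-0.7, -0.4, 0.3]
width: 0.0798
```

```bash
python3 - <<'E'
from h import *
c=cams.camera("wrist"); cv2.imwrite("pics/w1.png",c["img"])
t=cams.camera("top"); cv2.imwrite("pics/t1.png",t["img"])
print(r.read_state()["ee_pos"])
for o in cams.boxes_of("wrist","blue_bottle_center"): print(o["confidence"],np.array(o["rect"])*[640,480,640,480])
print(proj(c,(0.511,-0.243,0.114)),proj(c,(0.5126,-0.25,0.004)))
E
```

```text
[ 0.51006493 -0.24537415  0.38460635]
0.85 [322.368 312.768  25.6    55.92 ]
0.7 [221.12  243.6    49.088  47.424]
0.62 [317.824 225.648  60.928  72.912]
[317.66072141 241.85518284] [324.12510537 213.41691093]
```

View pics/w1.png

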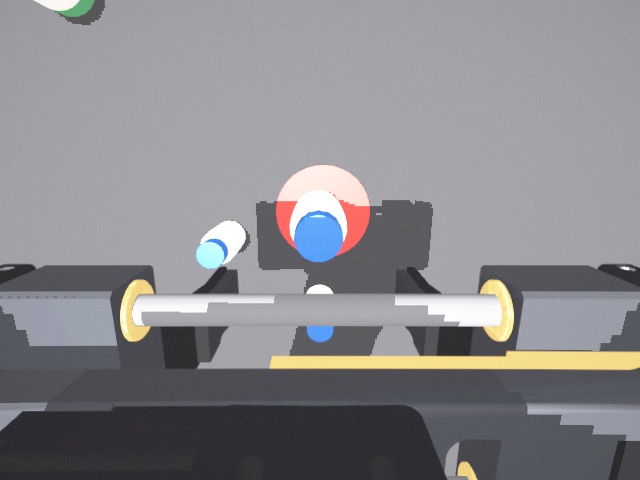

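The large bottle's blue cap is at about (319,236) and the mat centre at (323,212), both close to the predicted positions. I'll refine with all three views.

```bash
python3 - <<'E'
from h import *
c=cams.camera("wrist")
hsv=cv2.cvtColor(c["img"],cv2.COLOR_BGR2HSV)
m=((hsv[...,0]>=95)&(hsv[...,0]<=125)&(hsv[...,1]>120)&(hsv[...,2]>60)).astype(np.uint8)
k,l,s,ce=cv2.connectedComponentsWithStats(m)
for i in range(1,k):
  if s[i,4]>100: print(s[i],ce[i])
for X in((0.511,-0.243),(0.513,-.244),(0.509,-.244),(0.513,-0.245)):
  P=[proj(c,(X[0]+.019*np.cos(a),X[1]+.019*np.sin(a),z)) for a in np.linspace(0,6.28,40) for z in(.114,.092)]
  P=np.array(P); print(X,P.min(0),P.max(0))
s_=cams.camera("scene");t=cams.camera("top")
print(r.read_state()["ee_pos"], r.read_state()["ee_pos"])
E
```

```text
[ 289  209   49   51 1875] [312.94613333 235.376     ]
[203 238  21  22 121] [215.99173554 244.78512397]
[303 326  27  15 316] [315.86708861 331.71518987]
(0.511, -0.243) [287.66042604 210.39728062] [337.39224421 263.55259914]
(0.513, -0.244) [288.91195403 207.95399246] [338.73936176 261.1006951 ]
(0.509, -0.244) [289.02854215 212.82648573] [338.66536653 265.99014591]
(0.513, -0.245) [290.22440077 207.95137694] [340.05194365 261.09807636]
[ 0.51002675 -0.24554587  0.38515499] [ 0.51002675 -0.24554587  0.38515499]
```

Request:
carry_out --rows '[{"jaw": 0.08,"delta_pos": [0.002,-0.001,0.02],"yaw": 0},{"jaw": 0.08,"delta_pos": [0,0,0.025],"yaw": 0},{"jaw": 0.08,"delta_pos": [0,0,0.025],"yaw": 0},{"jaw": 0.08,"delta_pos": [0,0,0.02],"yaw": 0},{"jaw": 0.08,"delta_pos": [0,0,0.012],"yaw": 0},{"jaw": 0.08,"delta_pos": [0,0,0.008],"yaw": 0},{"jaw": 0.08,"delta_pos": [0,0,0],"yaw": 0},{"jaw": 0.08,"delta_pos": [0,0,0],"yaw": 0}]'

```text
time: 3.65
ee_pos: [0.5129, -0.2434, 0.2756]
eef_rot: [1.0, -0.0, 0.001, 0.0]
ft_force: [-0.4, 0.5, 0.0]
width: 0.0801
```

```bash
python3 - <<'E'
from h import *
for i in range(3):
  c=cams.camera("wrist"); s=r.read_state(); print(s["ee_pos"],s["eef_rot"],s["width"])
cv2.imwrite("pics/w2.png",c["img"])
E
```

```text
[ 0.51302288 -0.24335904  0.27580997] [ 9.99999646e-01 -1.76167194e-04  7.35496373e-04  3.70084670e-04] 0.08000285589577895
[ 0.5130179  -0.24328472  0.27581721] [ 9.99999616e-01 -1.48206401e-04  7.73468583e-04  3.85566965e-04] 0.07988683242958738
[ 0.51296017 -0.24329827  0.2756907 ] [ 9.99999675e-01 -1.73651897e-04  6.95090177e-04  3.70500173e-04] 0.07955529441750765
```

View pics/w2.png

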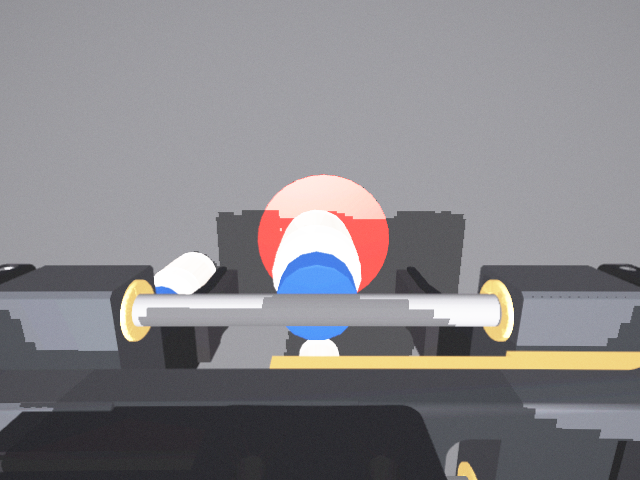

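The cap is centred between the fingers at about (318,295). I'll close the jaws.

Request:
carry_out --rows '[{"jaw": 0.05,"delta_pos": [0,0,0],"yaw": 0},{"jaw": 0.03,"delta_pos": [0,0,0],"yaw": 0},{"jaw": 0.03,"delta_pos": [0,0,0],"yaw": 0},{"jaw": 0.03,"delta_pos": [0,0,0],"yaw": 0},{"jaw": 0.03,"delta_pos": [0,0,0],"yaw": 0},{"jaw": 0.03,"delta_pos": [0,0,0],"yaw": 0}]' --grip_force 30

```text
time: 4.4
ee_pos: [0.5127, -0.2431, 0.2747]
eef_rot: [1.0, -0.0, 0.0, 0.0]
ft_force: [-0.7, 0.9, 0.6]
width: 0.0398
```

Request:
carry_out --rows '[{"jaw": 0.03,"delta_pos": [0,0,-0.005],"yaw": 0},{"jaw": 0.03,"delta_pos": [0,0,-0.01],"yaw": 0},{"jaw": 0.03,"delta_pos": [0,0,-0.01],"yaw": 0},{"jaw": 0.03,"delta_pos": [0,0,0],"yaw": 0}]'

```text
time: 4.8
ee_pos: [0.5132, -0.2433, 0.3019]
eef_rot: [1.0, -0.0, 0.001, 0.001]
ft_force: [0.0, -0.0, -2.6]
width: 0.0375
```

Request:
carry_out --rows '[{"jaw": 0.03,"delta_pos": [0,0,-0.02],"yaw": 0},{"jaw": 0.03,"delta_pos": [0,0,-0.03],"yaw": 0},{"jaw": 0.03,"delta_pos": [0,0,-0.03],"yaw": 0},{"jaw": 0.03,"delta_pos": [0,-0.02,-0.02],"yaw": 0},{"jaw": 0.03,"delta_pos": [0,-0.03,0],"yaw": 0},{"jaw": 0.03,"delta_pos": [0,-0.03,0],"yaw": 0},{"jaw": 0.03,"delta_pos": [0,-0.03,0],"yaw": 0},{"jaw": 0.03,"delta_pos": [0,-0.03,0],"yaw": 0},{"jaw": 0.03,"delta_pos": [0,-0.03,0],"yaw": 0},{"jaw": 0.03,"delta_pos": [0,-0.03,0],"yaw": 0}]'

```text
time: 5.8
ee_pos: [0.5125, -0.0419, 0.3999]
eef_rot: [1.0, -0.0, 0.0, 0.0]
ft_force: [0.2, 1.0, -2.1]
width: 0.0373
```

Request:
carry_out --rows '[{"jaw": 0.03,"delta_pos": [0,-0.03,0],"yaw": 0},{"jaw": 0.03,"delta_pos": [0,-0.025,0],"yaw": 0},{"jaw": 0.03,"delta_pos": [0,-0.018,0.01],"yaw": 0},{"jaw": 0.03,"delta_pos": [0,0,0.02],"yaw": 0},{"jaw": 0.03,"delta_pos": [0,0,0.025],"yaw": 0},{"jaw": 0.03,"delta_pos": [0,0,0.025],"yaw": 0},{"jaw": 0.03,"delta_pos": [0,0,0.02],"yaw": 0},{"jaw": 0.03,"delta_pos": [0,0,0.01],"yaw": 0},{"jaw": 0.03,"delta_pos": [0,0,0],"yaw": 0},{"jaw": 0.03,"delta_pos": [0,0,0],"yaw": 0}]'

```text
time: 6.8
ee_pos: [0.5131, 0.0299, 0.2906]
eef_rot: [1.0, -0.0, 0.0, -0.0]
ft_force: [0.1, 0.4, -2.0]
width: 0.0375
```

```bash
python3 - <<'E'
from h import *
for i in range(2):
  c=cams.camera("wrist"); s=r.read_state(); print(s["ee_pos"],s["ft_force"],s["width"])
cv2.imwrite("pics/w3.png",c["img"])
s=cams.camera("scene"); cv2.imwrite("pics/s3.png",cv2.resize(s["img"][160:340,180:440],None,fx=3,fy=3))
E
```

```text
[0.51318492 0.0299384  0.29090007] [-0.19556152 -0.16894242 -2.26943333] 0.03728050444877319
[0.51319551 0.02994571 0.29098461] [-0.03019456 -0.55652734 -2.39041635] 0.0373269121370681
```

View pics/s3.png

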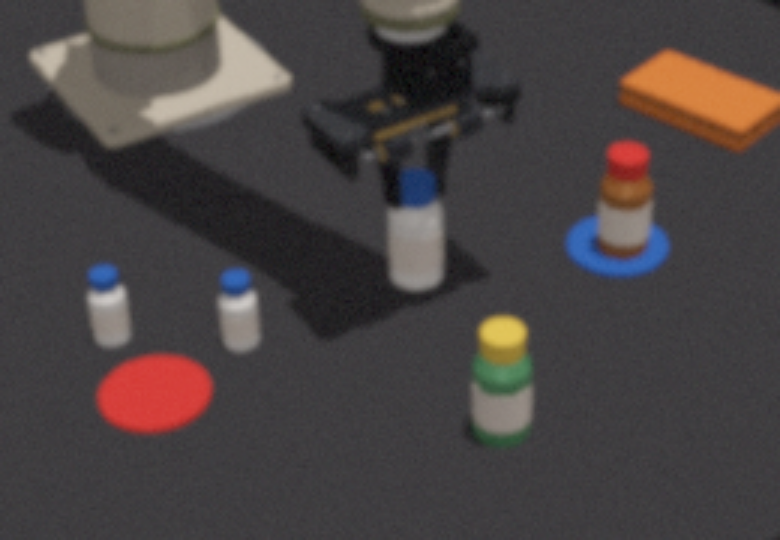

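The bottle hangs upright in the gripper about 20 mm above the bench. I'll lower it gently until it touches.

Request:
carry_out --rows '[{"jaw": 0.03,"delta_pos": [0,0,0.009],"yaw": 0},{"jaw": 0.03,"delta_pos": [0,0,0.005],"yaw": 0},{"jaw": 0.03,"delta_pos": [0,0,0.003],"yaw": 0},{"jaw": 0.03,"delta_pos": [0,0,0.002],"yaw": 0},{"jaw": 0.03,"delta_pos": [0,0,0],"yaw": 0},{"jaw": 0.03,"delta_pos": [0,0,0],"yaw": 0}]'

```text
time: 7.55
ee_pos: [0.5129, 0.0298, 0.2712]
eef_rot: [1.0, -0.0, 0.0, 0.0]
ft_force: [-1.7, -0.4, 4.2]
width: 0.0373
```

Request:
carry_out --rows '[{"jaw": 0.03,"delta_pos": [0,0,0.001],"yaw": 0},{"jaw": 0.03,"delta_pos": [0,0,0],"yaw": 0}]'

```text
time: 7.75
ee_pos: [0.5133, 0.0299, 0.2711]
eef_rot: [1.0, -0.0, 0.001, 0.0]
ft_force: [-4.7, -0.5, 13.7]
width: 0.0374
```

Request:
carry_out --rows '[{"jaw": 0.03,"delta_pos": [0,0,-0.001],"yaw": 0},{"jaw": 0.045,"delta_pos": [0,0,0],"yaw": 0},{"jaw": 0.06,"delta_pos": [0,0,0],"yaw": 0},{"jaw": 0.08,"delta_pos": [0,0,0],"yaw": 0},{"jaw": 0.08,"delta_pos": [0,0,0],"yaw": 0},{"jaw": 0.08,"delta_pos": [0,0,0],"yaw": 0},{"jaw": 0.08,"delta_pos": [0,0,-0.015],"yaw": 0},{"jaw": 0.08,"delta_pos": [0,0,-0.03],"yaw": 0},{"jaw": 0.08,"delta_pos": [0,0,-0.03],"yaw": 0},{"jaw": 0.08,"delta_pos": [0,0,-0.03],"yaw": 0}]'

```text
time: 8.75
ee_pos: [0.5126, 0.0299, 0.3769]
eef_rot: [1.0, -0.0, -0.0, -0.0]
ft_force: [0.8, -0.6, -0.9]
width: 0.0797
```

Request:
carry_out --rows '[{"jaw": 0.08,"delta_pos": [0.006,-0.02,0],"yaw": 0},{"jaw": 0.08,"delta_pos": [0.006,-0.03,0],"yaw": 0},{"jaw": 0.08,"delta_pos": [0.01,-0.03,0],"yaw": 0},{"jaw": 0.08,"delta_pos": [0.01,-0.03,0],"yaw": 0},{"jaw": 0.08,"delta_pos": [0.01,-0.03,0],"yaw": 0},{"jaw": 0.08,"delta_pos": [0.01,-0.03,0],"yaw": 0},{"jaw": 0.08,"delta_pos": [0.003,-0.02,0],"yaw": 0},{"jaw": 0.08,"delta_pos": [0,-0.012,0],"yaw": 0},{"jaw": 0.08,"delta_pos": [0,0,0],"yaw": 0},{"jaw": 0.08,"delta_pos": [0,0,0],"yaw": 0}]'

```text
time: 9.75
ee_pos: [0.5678, 0.231, 0.3757]
eef_rot: [1.0, -0.0, -0.0, 0.0]
ft_force: [0.1, -0.5, 0.0]
width: 0.0798
```

```bash
python3 - <<'E'
from h import *
c=cams.camera("wrist"); s=r.read_state(); print(s["ee_pos"],s["ft_force"],s["width"])
cv2.imwrite("pics/w4.png",c["img"])
s_=cams.camera("scene"); cv2.imwrite("pics/s4.png",cv2.resize(s_["img"][160:340,180:440],None,fx=3,fy=3))
hsv=cv2.cvtColor(c["img"],cv2.COLOR_BGR2HSV)
m=(((hsv[...,0]<=7)|(hsv[...,0]>=172))&(hsv[...,1]>120)&(hsv[...,2]>60)).astype(np.uint8)
k,l,s,ce=cv2.connectedComponentsWithStats(m)
for i in range(1,k):
  if s[i,4]>100: print(s[i],ce[i])
for X in((0.570,0.232),(0.568,.232),(0.568,.234)):
  P=np.array([proj(c,(X[0]+.019*np.cos(a),X[1]+.019*np.sin(a),z)) for a in np.linspace(0,6.28,40) for z in(.114,.092)])
  print(X,P.min(0),P.max(0))
E
```

```text
[0.56799532 0.23043637 0.37573975] [0.22286299 0.67718357 0.21576172] 0.07988705394168388
[ 285  211   51   54 2079] [309.92400192 238.23905724]
(0.57, 0.232) [289.07381214 211.19446396] [340.63215413 266.30150561]
(0.568, 0.232) [289.12920862 213.708478  ] [340.58551815 268.82452989]
(0.568, 0.234) [286.41827774 213.70954556] [337.87471127 268.82554661]
```

View pics/w4.png

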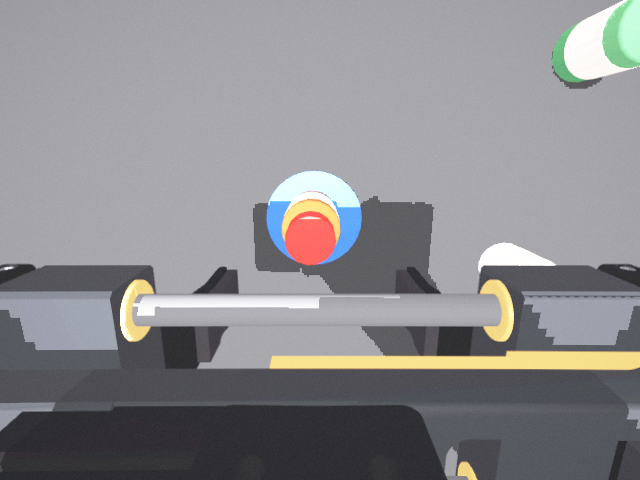

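View pics/s4.png

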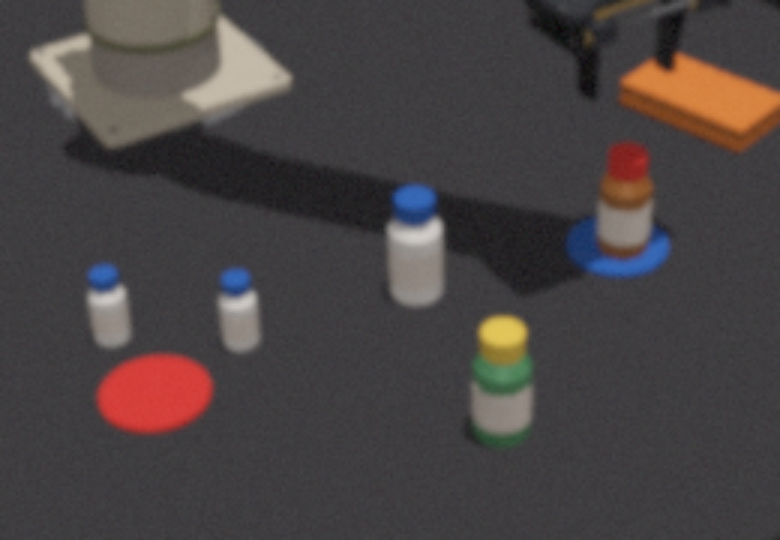

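The blue bottle stands upright at the parking spot. The red cap at (310,238) fits a position of about (0.570, 0.234), so I'll correct and descend.

Request:
carry_out --rows '[{"jaw": 0.08,"delta_pos": [0.002,-0.0035,0.015],"yaw": 0},{"jaw": 0.08,"delta_pos": [0,0,0.025],"yaw": 0},{"jaw": 0.08,"delta_pos": [0,0,0.025],"yaw": 0},{"jaw": 0.08,"delta_pos": [0,0,0.02],"yaw": 0},{"jaw": 0.08,"delta_pos": [0,0,0.01],"yaw": 0},{"jaw": 0.08,"delta_pos": [0,0,0.005],"yaw": 0},{"jaw": 0.08,"delta_pos": [0,0,0],"yaw": 0},{"jaw": 0.08,"delta_pos": [0,0,0],"yaw": 0}]'

```text
time: 10.65
ee_pos: [0.5701, 0.2355, 0.2766]
eef_rot: [1.0, -0.0, 0.001, -0.0]
ft_force: [0.5, 0.6, 0.3]
width: 0.0798
```

```bash
python3 - <<'E'
from h import *
c=cams.camera("wrist"); s=r.read_state(); print(s["ee_pos"],s["ft_force"],s["width"])
cv2.imwrite("pics/w5.png",c["img"])
E
```

```text
[0.57010398 0.23551365 0.27676586] [-0.14511161  0.28851769  0.3622229 ] 0.08037438775554157
```

View pics/w5.png

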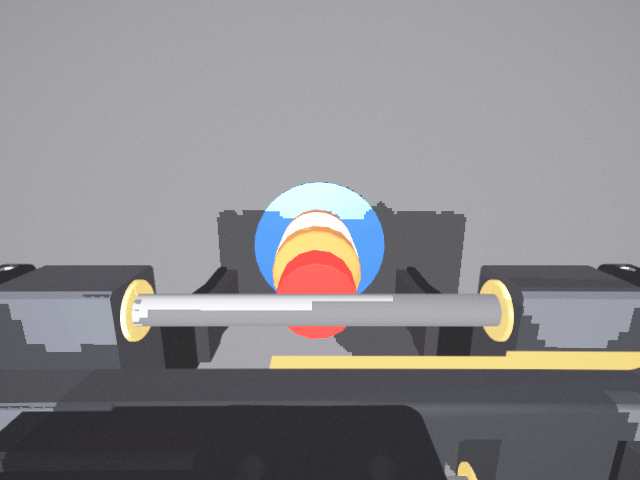

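The cap is centred at about (317,295). I'll grip and lift.

Request:
carry_out --rows '[{"jaw": 0.06,"delta_pos": [0,0,0.001],"yaw": 0},{"jaw": 0.03,"delta_pos": [0,0,0],"yaw": 0},{"jaw": 0.03,"delta_pos": [0,0,0],"yaw": 0},{"jaw": 0.03,"delta_pos": [0,0,0],"yaw": 0},{"jaw": 0.03,"delta_pos": [0,0,0],"yaw": 0},{"jaw": 0.03,"delta_pos": [0,0,0],"yaw": 0},{"jaw": 0.03,"delta_pos": [0,0,0],"yaw": 0}]' --grip_force 30

```text
time: 11.4
ee_pos: [0.5698, 0.2353, 0.2747]
eef_rot: [1.0, -0.0, 0.0, 0.0]
ft_force: [0.2, 0.0, -0.3]
width: 0.0373
```

Request:
carry_out --rows '[{"jaw": 0.03,"delta_pos": [0,0,-0.005],"yaw": 0},{"jaw": 0.03,"delta_pos": [0,0,-0.01],"yaw": 0},{"jaw": 0.03,"delta_pos": [0,0,-0.01],"yaw": 0},{"jaw": 0.03,"delta_pos": [0,0,0],"yaw": 0}]'

```text
time: 11.8
ee_pos: [0.5703, 0.2357, 0.302]
eef_rot: [1.0, -0.0, 0.002, -0.001]
ft_force: [-0.5, -0.1, -0.8]
width: 0.0373
```

Request:
carry_out --rows '[{"jaw": 0.03,"delta_pos": [0,0,-0.02],"yaw": 0},{"jaw": 0.03,"delta_pos": [0,0,-0.03],"yaw": 0},{"jaw": 0.03,"delta_pos": [0,0,-0.03],"yaw": 0},{"jaw": 0.03,"delta_pos": [0,0,-0.03],"yaw": 0},{"jaw": 0.03,"delta_pos": [0,0,-0.02],"yaw": 0},{"jaw": 0.03,"delta_pos": [0,0,-0.01],"yaw": 0},{"jaw": 0.03,"delta_pos": [0,0,0],"yaw": 0}]'

```text
time: 12.5
ee_pos: [0.5699, 0.2355, 0.4408]
eef_rot: [1.0, -0.0, 0.001, -0.0]
ft_force: [0.0, -0.1, -1.4]
width: 0.0374
```

Request:
carry_out --rows '[{"jaw": 0.03,"delta_pos": [-0.004,0.02,0],"yaw": 0},{"jaw": 0.03,"delta_pos": [-0.004,0.035,0],"yaw": 0},{"jaw": 0.03,"delta_pos": [-0.004,0.035,0],"yaw": 0},{"jaw": 0.03,"delta_pos": [-0.004,0.035,0],"yaw": 0},{"jaw": 0.03,"delta_pos": [-0.004,0.035,0],"yaw": 0},{"jaw": 0.03,"delta_pos": [-0.004,0.035,0],"yaw": 0},{"jaw": 0.03,"delta_pos": [-0.004,0.035,0],"yaw": 0},{"jaw": 0.03,"delta_pos": [-0.004,0.035,0],"yaw": 0},{"jaw": 0.03,"delta_pos": [-0.004,0.035,0],"yaw": 0},{"jaw": 0.03,"delta_pos": [-0.004,0.035,0],"yaw": 0}]'

```text
time: 13.5
ee_pos: [0.5291, -0.1012, 0.4382]
eef_rot: [1.0, -0.0, -0.001, -0.0]
ft_force: [1.0, 0.5, -1.5]
width: 0.0373
```

Request:
carry_out --rows '[{"jaw": 0.03,"delta_pos": [-0.004,0.035,0],"yaw": 0},{"jaw": 0.03,"delta_pos": [-0.004,0.035,0],"yaw": 0},{"jaw": 0.03,"delta_pos": [-0.004,0.035,0],"yaw": 0},{"jaw": 0.03,"delta_pos": [-0.003,0.03,0],"yaw": 0},{"jaw": 0.03,"delta_pos": [-0.002,0.015,0],"yaw": 0},{"jaw": 0.03,"delta_pos": [0,0,0],"yaw": 0},{"jaw": 0.03,"delta_pos": [0,0,0],"yaw": 0}]'

```text
time: 14.2
ee_pos: [0.513, -0.2484, 0.439]
eef_rot: [1.0, 0.0, -0.0, -0.001]
ft_force: [0.0, 0.1, -0.9]
width: 0.0376
```

```bash
python3 - <<'E'
from h import *
c=cams.camera("wrist"); s=r.read_state(); print(s["ee_pos"],s["eef_rot"],s["ft_force"],s["width"])
cv2.imwrite("pics/w6.png",c["img"])
print("pred mat centre",proj(c,(.5126,-.25,.004)))
s_=cams.camera("scene"); cv2.imwrite("pics/s6.png",cv2.resize(s_["img"][160:340,180:440],None,fx=3,fy=3))
E
```

```text
[ 0.51318576 -0.2478483   0.43932816] [ 9.99999373e-01  9.85757686e-04 -1.36322052e-04 -5.13544472e-04] [-0.30635172 -0.30178802 -1.00328511] 0.037284858934664364
pred mat centre [318.39489652 206.79334584]
```

View pics/w6.png

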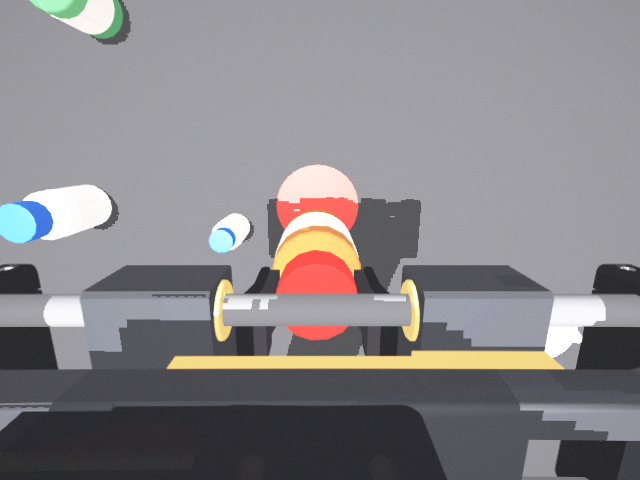

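View pics/s6.png

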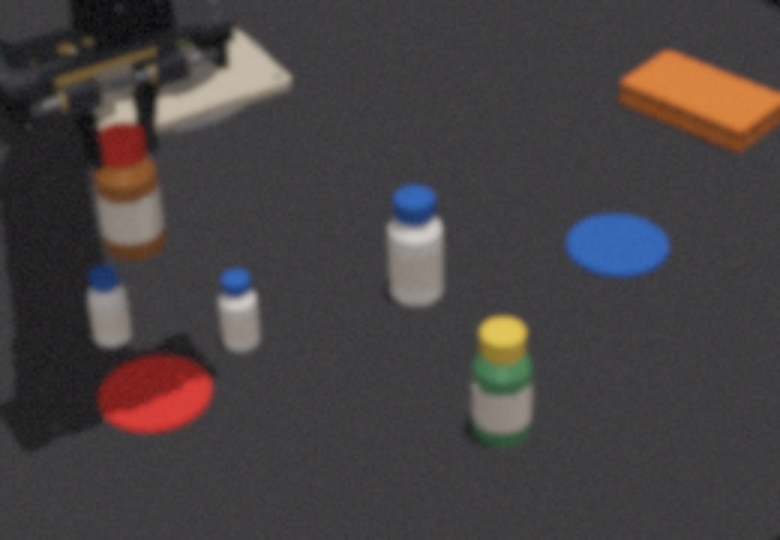

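The red bottle hangs upright above the red mat, whose centre shows at (318,206) against a prediction of (318,207). I'll descend.

Request:
carry_out --rows '[{"jaw": 0.03,"delta_pos": [0,0.002,0.02],"yaw": 0},{"jaw": 0.03,"delta_pos": [0,0,0.03],"yaw": 0},{"jaw": 0.03,"delta_pos": [0,0,0.03],"yaw": 0},{"jaw": 0.03,"delta_pos": [0,0,0.03],"yaw": 0},{"jaw": 0.03,"delta_pos": [0,0,0.02],"yaw": 0},{"jaw": 0.03,"delta_pos": [0,0,0.015],"yaw": 0},{"jaw": 0.03,"delta_pos": [0,0,0.008],"yaw": 0},{"jaw": 0.03,"delta_pos": [0,0,0.005],"yaw": 0},{"jaw": 0.03,"delta_pos": [0,0,0],"yaw": 0},{"jaw": 0.03,"delta_pos": [0,0,0],"yaw": 0}]'

```text
time: 15.3
ee_pos: [0.513, -0.2517, 0.2827]
eef_rot: [1.0, -0.0, 0.001, 0.0]
ft_force: [-0.4, 0.2, -1.7]
width: 0.0372
```

Request:
carry_out --rows '[{"jaw": 0.03,"delta_pos": [0,0,0.003],"yaw": 0},{"jaw": 0.03,"delta_pos": [0,0,0.002],"yaw": 0},{"jaw": 0.03,"delta_pos": [0,0,0],"yaw": 0},{"jaw": 0.03,"delta_pos": [0,0,0],"yaw": 0}]'

```text
time: 15.7
ee_pos: [0.5127, -0.2517, 0.2768]
eef_rot: [1.0, -0.0, 0.0, 0.0]
ft_force: [0.5, 0.9, -1.4]
width: 0.0373
```

Request:
carry_out --rows '[{"jaw": 0.03,"delta_pos": [0,0,0.001],"yaw": 0},{"jaw": 0.03,"delta_pos": [0,0,0.001],"yaw": 0},{"jaw": 0.03,"delta_pos": [0,0,0],"yaw": 0},{"jaw": 0.03,"delta_pos": [0,0,0],"yaw": 0}]'

```text
time: 16.1
ee_pos: [0.5127, -0.2516, 0.2747]
eef_rot: [1.0, -0.0, -0.0, 0.0]
ft_force: [-0.2, -0.5, -1.7]
width: 0.0373
```

Request:
carry_out --rows '[{"jaw": 0.03,"delta_pos": [0,0,0.0005],"yaw": 0},{"jaw": 0.03,"delta_pos": [0,0,0],"yaw": 0},{"jaw": 0.03,"delta_pos": [0,0,0],"yaw": 0}]'

```text
time: 16.4
ee_pos: [0.5128, -0.2516, 0.2747]
eef_rot: [1.0, -0.0, 0.0, 0.0]
ft_force: [-0.6, 1.4, 4.7]
width: 0.0371
```

Contact is made at the expected height. I'll release and rise.

Request:
carry_out --rows '[{"jaw": 0.045,"delta_pos": [0,0,0],"yaw": 0},{"jaw": 0.06,"delta_pos": [0,0,0],"yaw": 0},{"jaw": 0.08,"delta_pos": [0,0,0],"yaw": 0},{"jaw": 0.08,"delta_pos": [0,0,0],"yaw": 0},{"jaw": 0.08,"delta_pos": [0,0,0],"yaw": 0},{"jaw": 0.08,"delta_pos": [0,0,-0.015],"yaw": 0},{"jaw": 0.08,"delta_pos": [0,0,-0.03],"yaw": 0},{"jaw": 0.08,"delta_pos": [0,0,-0.03],"yaw": 0},{"jaw": 0.08,"delta_pos": [0,0,-0.025],"yaw": 0},{"jaw": 0.08,"delta_pos": [0,0,0],"yaw": 0}]'

```text
time: 17.4
ee_pos: [0.5135, -0.2518, 0.3794]
eef_rot: [1.0, -0.0, 0.003, 0.002]
ft_force: [0.4, 0.1, 0.0]
width: 0.0796
```

```bash
python3 - <<'E'
from h import *
c=cams.camera("wrist"); s=r.read_state(); print(s["ee_pos"],s["ft_force"],s["width"])
cv2.imwrite("pics/w7.png",c["img"])
E
```

```text
[ 0.51305876 -0.25170131  0.37711321] [-0.39250101  0.19634689 -0.60788951] 0.0799212495457429
```

View pics/w7.png

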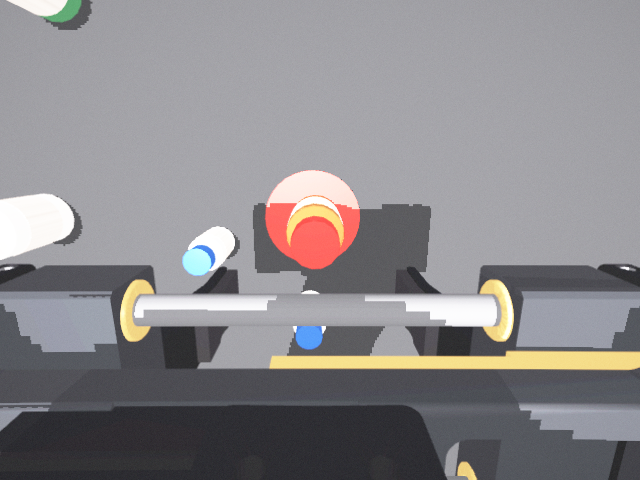

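The red bottle stands on the red mat, with its cap at (317,243) and the mat centre at (313,217). Now for the blue bottle.

Request:
carry_out --rows '[{"jaw": 0.08,"delta_pos": [0,-0.025,0],"yaw": 0},{"jaw": 0.08,"delta_pos": [0,-0.035,0],"yaw": 0},{"jaw": 0.08,"delta_pos": [0,-0.035,0],"yaw": 0},{"jaw": 0.08,"delta_pos": [0,-0.035,0],"yaw": 0},{"jaw": 0.08,"delta_pos": [0,-0.035,0],"yaw": 0},{"jaw": 0.08,"delta_pos": [0,-0.035,0],"yaw": 0},{"jaw": 0.08,"delta_pos": [0,-0.035,0],"yaw": 0},{"jaw": 0.08,"delta_pos": [0,-0.03,0],"yaw": 0},{"jaw": 0.08,"delta_pos": [0,-0.0165,0],"yaw": 0},{"jaw": 0.08,"delta_pos": [0,0,0],"yaw": 0}]'

```text
time: 18.45
ee_pos: [0.5123, 0.0325, 0.374]
eef_rot: [1.0, 0.002, -0.0, -0.0]
ft_force: [0.8, 0.5, 0.3]
width: 0.08
```

Request:
carry_out --rows '[{"jaw": 0.08,"delta_pos": [0,0,0.02],"yaw": 0},{"jaw": 0.08,"delta_pos": [0,0,0.025],"yaw": 0},{"jaw": 0.08,"delta_pos": [0,0,0],"yaw": 0},{"jaw": 0.08,"delta_pos": [0,0,0],"yaw": 0}]'

```text
time: 18.85
ee_pos: [0.5127, 0.0291, 0.3294]
eef_rot: [1.0, -0.001, -0.001, 0.0]
ft_force: [0.1, -0.1, 0.2]
width: 0.08
```

```bash
python3 - <<'E'
from h import *
c=cams.camera("wrist"); s=r.read_state(); print(s["ee_pos"],s["ft_force"],s["width"])
cv2.imwrite("pics/w8.png",c["img"])
E
```

```text
[0.51300083 0.02927651 0.33009888] [-0.00699885  0.53340264  0.58762593] 0.07964897167134405
```

View pics/w8.png

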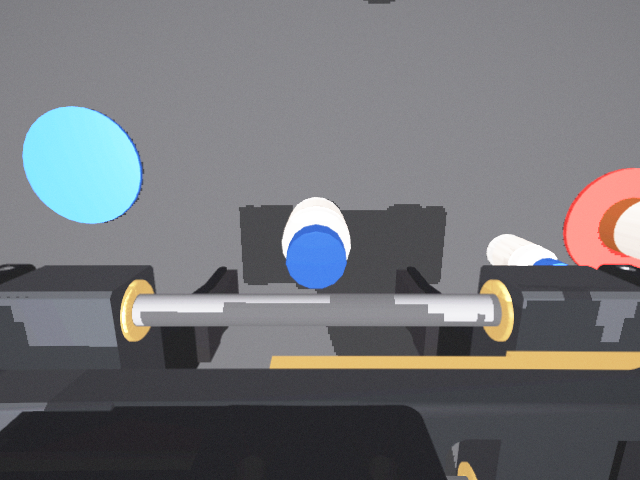

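The blue cap is centred at (317,257). I'll descend and grip.

Request:
carry_out --rows '[{"jaw": 0.08,"delta_pos": [0,0,0.02],"yaw": 0},{"jaw": 0.08,"delta_pos": [0,0,0.02],"yaw": 0},{"jaw": 0.08,"delta_pos": [0,0,0.012],"yaw": 0},{"jaw": 0.08,"delta_pos": [0,0,0.005],"yaw": 0},{"jaw": 0.08,"delta_pos": [0,0,0],"yaw": 0},{"jaw": 0.06,"delta_pos": [0,0,0],"yaw": 0},{"jaw": 0.03,"delta_pos": [0,0,0],"yaw": 0},{"jaw": 0.03,"delta_pos": [0,0,0],"yaw": 0},{"jaw": 0.03,"delta_pos": [0,0,0],"yaw": 0},{"jaw": 0.03,"delta_pos": [0,0,0],"yaw": 0}]' --grip_force 30

```text
time: 19.9
ee_pos: [0.5128, 0.0299, 0.2724]
eef_rot: [1.0, -0.0, 0.0, 0.0]
ft_force: [-0.2, -0.1, 0.2]
width: 0.048
```

Request:
carry_out --rows '[{"jaw": 0.03,"delta_pos": [0,0,0],"yaw": 0},{"jaw": 0.03,"delta_pos": [0,0,-0.005],"yaw": 0},{"jaw": 0.03,"delta_pos": [0,0,-0.02],"yaw": 0},{"jaw": 0.03,"delta_pos": [0,0,-0.025],"yaw": 0},{"jaw": 0.03,"delta_pos": [0,0,-0.025],"yaw": 0},{"jaw": 0.03,"delta_pos": [0,0,-0.02],"yaw": 0},{"jaw": 0.03,"delta_pos": [0,0,0],"yaw": 0}]'

```text
time: 20.6
ee_pos: [0.5133, 0.0301, 0.3699]
eef_rot: [1.0, -0.0, 0.002, 0.0]
ft_force: [0.6, 0.2, -1.9]
width: 0.0374
```

Request:
carry_out --rows '[{"jaw": 0.03,"delta_pos": [0.005,-0.02,0],"yaw": 0},{"jaw": 0.03,"delta_pos": [0.008,-0.03,0],"yaw": 0},{"jaw": 0.03,"delta_pos": [0.008,-0.03,0],"yaw": 0},{"jaw": 0.03,"delta_pos": [0.008,-0.03,0],"yaw": 0},{"jaw": 0.03,"delta_pos": [0.008,-0.03,0],"yaw": 0},{"jaw": 0.03,"delta_pos": [0.008,-0.03,0],"yaw": 0},{"jaw": 0.03,"delta_pos": [0.006,-0.02,0],"yaw": 0},{"jaw": 0.03,"delta_pos": [0,-0.0125,0],"yaw": 0},{"jaw": 0.03,"delta_pos": [0,0,0],"yaw": 0},{"jaw": 0.03,"delta_pos": [0,0,0],"yaw": 0}]'

```text
time: 21.6
ee_pos: [0.5637, 0.2315, 0.3666]
eef_rot: [1.0, -0.0, -0.0, 0.001]
ft_force: [-0.6, -1.8, -2.5]
width: 0.0373
```

```bash
python3 - <<'E'
from h import *
c=cams.camera("wrist"); s=r.read_state(); print(s["ee_pos"],s["ft_force"],s["width"])
cv2.imwrite("pics/w9.png",c["img"])
for p in((.5643,.232,.004),(.5643,.235,.004)): print("pred mat centre",proj(c,p))
s_=cams.camera("scene"); cv2.imwrite("pics/s9.png",cv2.resize(s_["img"][160:340,180:440],None,fx=3,fy=3))
E
```

```text
[0.56388939 0.23094625 0.36685371] [ 0.01151131 -0.41206035 -2.47653634] 0.037085542107059596
pred mat centre [315.69445455 217.28746891]
pred mat centre [312.7629394  217.28841459]
```

View pics/w9.png

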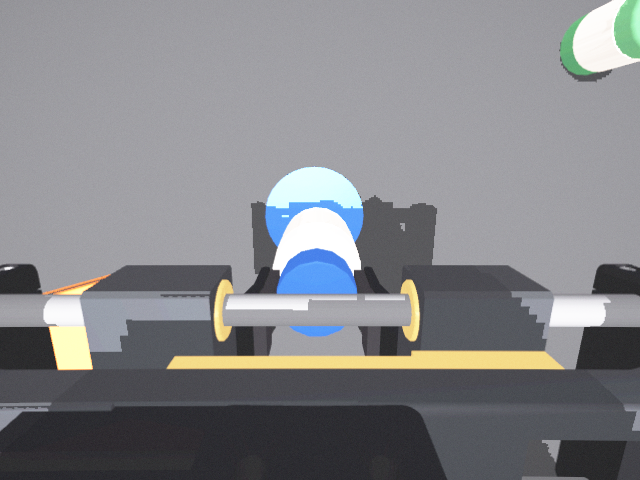

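View pics/s9.png

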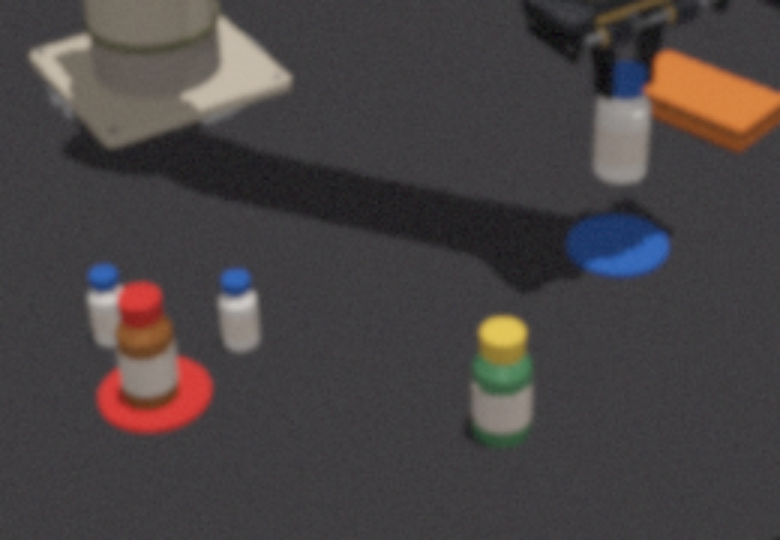

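The mat centre at (314,217) matches the prediction and the bottle hangs upright. I'll lower it.

Request:
carry_out --rows '[{"jaw": 0.03,"delta_pos": [0,-0.001,0.015],"yaw": 0},{"jaw": 0.03,"delta_pos": [0,-0.001,0.02],"yaw": 0},{"jaw": 0.03,"delta_pos": [0,0,0.02],"yaw": 0},{"jaw": 0.03,"delta_pos": [0,0,0.015],"yaw": 0},{"jaw": 0.03,"delta_pos": [0,0,0.008],"yaw": 0},{"jaw": 0.03,"delta_pos": [0,0,0.003],"yaw": 0},{"jaw": 0.03,"delta_pos": [0,0,0],"yaw": 0},{"jaw": 0.03,"delta_pos": [0,0,0],"yaw": 0}]'

```text
time: 22.5
ee_pos: [0.564, 0.2345, 0.2871]
eef_rot: [1.0, -0.0, 0.001, -0.0]
ft_force: [-0.6, 0.1, -1.5]
width: 0.0375
```

Request:
carry_out --rows '[{"jaw": 0.03,"delta_pos": [0,0,0.002],"yaw": 0},{"jaw": 0.03,"delta_pos": [0,0,0.001],"yaw": 0},{"jaw": 0.03,"delta_pos": [0,0,0],"yaw": 0},{"jaw": 0.03,"delta_pos": [0,0,0],"yaw": 0}]'

```text
time: 22.9
ee_pos: [0.5638, 0.2343, 0.2833]
eef_rot: [1.0, -0.0, 0.0, 0.0]
ft_force: [-0.1, 0.1, -2.4]
width: 0.0372
```

Request:
carry_out --rows '[{"jaw": 0.03,"delta_pos": [0,0,0.001],"yaw": 0},{"jaw": 0.03,"delta_pos": [0,0,0],"yaw": 0},{"jaw": 0.03,"delta_pos": [0,0,0],"yaw": 0}]'

```text
time: 23.2
ee_pos: [0.5638, 0.2343, 0.2822]
eef_rot: [1.0, -0.0, -0.0, 0.0]
ft_force: [0.0, -1.3, -2.8]
width: 0.0377
```

Request:
carry_out --rows '[{"jaw": 0.03,"delta_pos": [0,0,0.002],"yaw": 0},{"jaw": 0.03,"delta_pos": [0,0,0.001],"yaw": 0},{"jaw": 0.03,"delta_pos": [0,0,0],"yaw": 0},{"jaw": 0.03,"delta_pos": [0,0,0],"yaw": 0}]'

```text
time: 23.6
ee_pos: [0.5638, 0.2343, 0.2792]
eef_rot: [1.0, -0.0, -0.0, 0.0]
ft_force: [0.2, 0.3, -1.8]
width: 0.0373
```

Request:
carry_out --rows '[{"jaw": 0.03,"delta_pos": [0,0,0.001],"yaw": 0},{"jaw": 0.03,"delta_pos": [0,0,0],"yaw": 0},{"jaw": 0.03,"delta_pos": [0,0,0],"yaw": 0}]'

```text
time: 23.9
ee_pos: [0.5638, 0.2343, 0.2782]
eef_rot: [1.0, -0.0, 0.0, 0.0]
ft_force: [0.1, -0.2, -2.3]
width: 0.0373
```

Request:
carry_out --rows '[{"jaw": 0.03,"delta_pos": [0,0,0.001],"yaw": 0},{"jaw": 0.03,"delta_pos": [0,0,0],"yaw": 0},{"jaw": 0.03,"delta_pos": [0,0,0],"yaw": 0}]'

```text
time: 24.2
ee_pos: [0.5638, 0.2343, 0.2772]
eef_rot: [1.0, -0.0, -0.0, 0.0]
ft_force: [0.7, 0.3, -2.4]
width: 0.0375
```

Request:
carry_out --rows '[{"jaw": 0.03,"delta_pos": [0,0,0.001],"yaw": 0},{"jaw": 0.03,"delta_pos": [0,0,0],"yaw": 0},{"jaw": 0.03,"delta_pos": [0,0,0],"yaw": 0}]'

```text
time: 24.5
ee_pos: [0.564, 0.2344, 0.2768]
eef_rot: [1.0, -0.0, 0.0, -0.0]
ft_force: [0.2, -1.0, 4.7]
width: 0.0372
```

Request:
carry_out --rows '[{"jaw": 0.03,"delta_pos": [0,0,0.0007],"yaw": 0},{"jaw": 0.03,"delta_pos": [0,0,0],"yaw": 0},{"jaw": 0.03,"delta_pos": [0,0,0],"yaw": 0}]'

```text
time: 24.8
ee_pos: [0.5641, 0.2344, 0.2767]
eef_rot: [1.0, -0.0, 0.001, -0.0]
ft_force: [-2.4, -1.7, 9.5]
width: 0.0369
```

It's in contact. I'll back off slightly, release and rise.

Request:
carry_out --rows '[{"jaw": 0.03,"delta_pos": [0,0,-0.0005],"yaw": 0},{"jaw": 0.045,"delta_pos": [0,0,0],"yaw": 0},{"jaw": 0.06,"delta_pos": [0,0,0],"yaw": 0},{"jaw": 0.08,"delta_pos": [0,0,0],"yaw": 0},{"jaw": 0.08,"delta_pos": [0,0,0],"yaw": 0},{"jaw": 0.08,"delta_pos": [0,0,0],"yaw": 0},{"jaw": 0.08,"delta_pos": [0,0,-0.015],"yaw": 0},{"jaw": 0.08,"delta_pos": [0,0,-0.03],"yaw": 0},{"jaw": 0.08,"delta_pos": [0,0,-0.04],"yaw": 0},{"jaw": 0.08,"delta_pos": [0,0,-0.04],"yaw": 0}]'

```text
time: 25.8
ee_pos: [0.5635, 0.2343, 0.4035]
eef_rot: [1.0, 0.0, 0.0, -0.0]
ft_force: [0.5, 0.1, 0.9]
width: 0.0797
```

Request:
carry_out --rows '[{"jaw": 0.08,"delta_pos": [-0.02,0,-0.01],"yaw": 0},{"jaw": 0.08,"delta_pos": [-0.03,0,0],"yaw": 0},{"jaw": 0.08,"delta_pos": [-0.03,0,0],"yaw": 0},{"jaw": 0.08,"delta_pos": [-0.02,0,0],"yaw": 0},{"jaw": 0.08,"delta_pos": [0,0,0],"yaw": 0},{"jaw": 0.08,"delta_pos": [0,0,0],"yaw": 0}]'

```text
time: 26.4
ee_pos: [0.4639, 0.2344, 0.4122]
eef_rot: [1.0, -0.0, 0.001, 0.0]
ft_force: [0.6, -0.4, -0.4]
width: 0.0802
```

```bash
python3 - <<'E'
from h import *
c=cams.camera("wrist"); s=r.read_state(); print(s["time"],s["ee_pos"],s["ft_force"],s["width"])
cv2.imwrite("pics/w10.png",c["img"])
s_=cams.camera("scene"); t=cams.camera("top")
cv2.imwrite("pics/s10.png",cv2.resize(s_["img"][160:340,80:440],None,fx=2.2,fy=2.2))
cv2.imwrite("pics/t10.png",cv2.resize(t["img"][160:340,130:530],None,fx=2,fy=2))
for n,C in(("s",s_),("t",t),("w",c)):
  hsv=cv2.cvtColor(C["img"],cv2.COLOR_BGR2HSV)
  for nm,rg in(("red",[(0,6),(172,180)]),("blue",[(100,125)])):
    m=np.zeros(hsv.shape[:2],np.uint8)
    for lo,hi in rg: m|=((hsv[...,0]>=lo)&(hsv[...,0]<=hi)&(hsv[...,1]>120)&(hsv[...,2]>60)).astype(np.uint8)
    k,l,st,ce=cv2.connectedComponentsWithStats(m)
    for i in range(1,k):
      if st[i,4]>30: print(n,nm,st[i],ce[i].round(1))
E
```

```text
26.45 [0.46433836 0.23421692 0.41182598] [-0.43534176  0.31445297  0.10639255] 0.07988887533634415
s red [220 253  15  16 194] [226.6 260.9]
s red [212 279  39  26 533] [232.1 293.5]
s blue [381 206  14  13 143] [387.3 212.1]
s blue [368 233  35  20 337] [385.1 243.8]
s blue [209 248  10   9  68] [213.9 251.7]
s blue [253 249  11   9  70] [258.1 253.1]
t red [388 245  37  37 975] [406.3 262.7]
t blue [626 200  14  43 330] [634.7 215.7]
t blue [223 224  36  36 819] [240.2 241.4]
t blue [ 15 228   9   9  78] [ 19.  232.2]
t blue [370 267   9   8  56] [373.8 270.3]
t blue [405 294  10   9  68] [409.4 297.6]
w blue [296 112  44  20  96] [318.4 126. ]
w blue [307 118  40  30 295] [331.5 137.9]
```

View pics/s10.png

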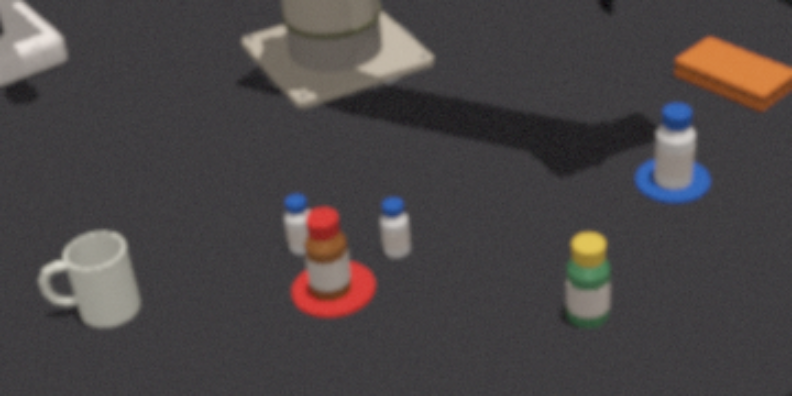

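View pics/t10.png

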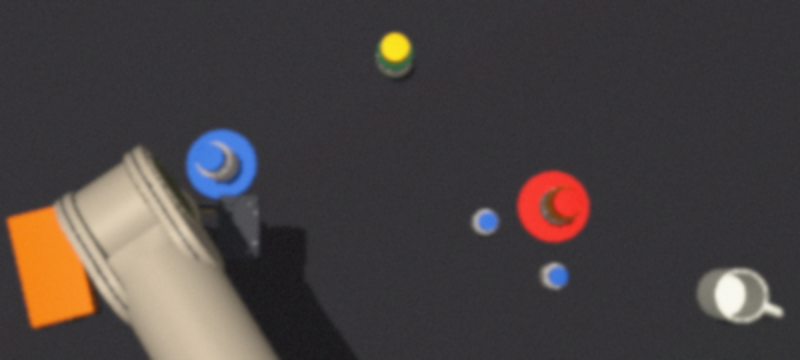

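View pics/w10.png

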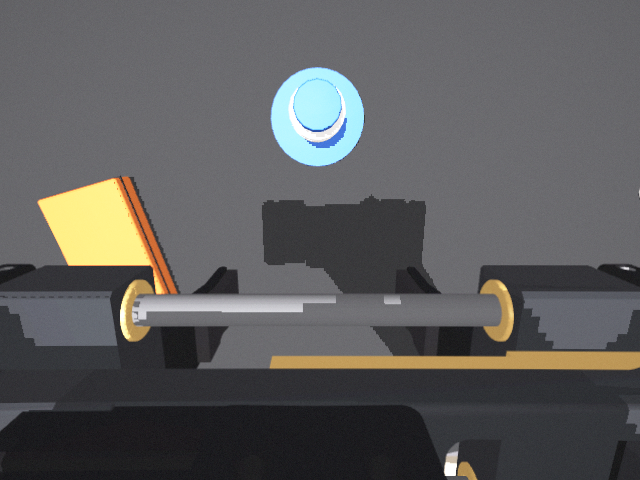

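Both bottles stand upright, centred on their mats. One numeric check, then I'll hand in.

```bash
python3 - <<'E'
from h import *
s=cams.camera("scene");t=cams.camera("top")
R=tri((s,(226.6,260.9)),(t,(130+567/2,160+203/2)))[0]; B=tri((s,(387.3,212.1)),(t,(130+210/2,160+155/2)))[0]
print("red",R,np.linalg.norm(R[:2]-[.5126,-.25]),"blue",B,np.linalg.norm(B[:2]-[.5643,.2325]))
job.close_job(); print(r.read_state()["time"])
E
```

```text
red [ 0.51188747 -0.2520306   0.10704164] 0.0021519894960588476 blue [0.56647942 0.231313   0.11031565] 0.0024817008525802532
the job is handed in; nothing more can be done
the job is handed in; nothing more can be done
```

The bottles are swapped and the job is handed in at about 26.5 s of the 67 s allowed. I gripped each bottle by its cap. The blue-capped one was parked on the bare bench, the red-capped one moved to the red mat, then the blue-capped one to the blue mat. Each was lowered until the wrist force showed contact before I let go.

- **Placing:** triangulating the caps from the scene and top views put both bottles about 2 mm from their mat centres. Both stood upright in the last pictures. The cap heights came out at 107 mm (red) and 110 mm (blue), against an expected cap middle of 107 mm.
- **Bystanders:** the yellow-capped bottle, slide box, mug and the two small look-alikes looked unmoved in the last pictures. I did not measure their positions again at the end.
- **Robot:** it stood clear of everything with the gripper open.
- **Disagreements:**
    - The first fix on the red bottle differed by about 2–3 mm in y between the wrist camera and the other two views.
    - The second grip on the blue bottle was still closing when the lift began. It therefore sat a few millimetres from plan, or less, and touchdown by force took care of that.

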